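Clear the violin maker's bench into its trays

TASK

Tidy the loose bits on the violin maker's bench: stand both spool clamps upright in the round metal dish, put both pale end blocks in the wide wooden tray, and the small metal plane in the long narrow wooden tray. Everything must sit flat on the floor of its tray, the same way up as it is now, and be let go. Do not shove or knock over the amber jar and the roll of tape that stand among them.

Things in the scene. Friction and masses are not known exactly. Their poses are not given: they have to be found in the camera images.
- clamp_a: spool clamp standing upright: two wooden discs 30 mm across and 18 mm thick, one at the foot (0 to 18 mm up) and one higher (44 to 62 mm up), on a thin steel rod, with a small brass wing nut on top (whole height 78 mm). Can be gripped by the upper disc, from any side. About 40 to 90 g. Origin: centre of its underside; z up along the rod. The two clamps are alike
- clamp_b: spool clamp standing upright: two wooden discs 30 mm across and 18 mm thick, one at the foot (0 to 18 mm up) and one higher (44 to 62 mm up), on a thin steel rod, with a small brass wing nut on top (whole height 78 mm). Can be gripped by the upper disc, from any side. About 40 to 90 g. Origin: centre of its underside; z up along the rod. The two clamps are alike
- block_a: violin end block: plain block of pale spruce, 46 mm (its x) by 26 mm (its y), 34 mm tall (z). About 30 to 60 g. Origin: centre of its underside. The two blocks are alike
- block_b: violin end block: plain block of pale spruce, 46 mm (its x) by 26 mm (its y), 34 mm tall (z). About 30 to 60 g. Origin: centre of its underside. The two blocks are alike
- plane: small metal shoulder plane: steel body 96 mm long (its x), 28 mm wide (y), 32 mm tall, with a dark wooden wedge and a brass knob, both narrower than the body, on top (up to 51 mm). 0.2 to 0.42 kg. It is gripped across its width near the middle. Origin: centre of its underside
- dish: round flat-bottomed aluminium dish, fixed to the bench: 132 mm across outside, 124 mm inside, rim 20 mm above the bench, floor 4 mm above the bench. Origin: centre of its underside
- wide_tray: wide, shallow, pale plywood tray, fixed to the bench: 130 mm (its x) by 100 mm (its y) outside, walls 5 mm thick, rim 12 mm above the bench, floor 5 mm above the bench. Origin: centre of its underside
- long_tray: long, narrow, shallow pale wooden tray, fixed to the bench: 180 mm (its x) by 64 mm (its y) outside, walls 5 mm thick, rim 12 mm above the bench, floor 5 mm above the bench. Origin: centre of its underside
- jar: small amber glass jar with a black lid, 44 mm across, 58 mm tall, loose, to be left where it stands. Origin: centre of its underside
- tape: roll of masking tape lying flat, 76 mm across, 24 mm high, loose, to be left where it lies. Origin: centre of its underside
Things that resemble listed ones, but are neither listed nor needed, are in the scene too. What is shaped like the clamp_b but purple or red is not meant.

How it is judged (in metres and radians):
At the end, for the whole second after the job is handed in: All at rest, tilt under 0.12 rad, undersides within -3/+4 mm of the tray floor: both clamps within 49 mm of the dish's centre, both blocks within 52 by 40 mm (x, y) of the wide tray's centre, the plane within 45 by 22 mm of the long tray's centre (horizontal distance between each of clamp_a, clamp_b and dish below 0.049 m and height (world z) of clamp_a between 0.001 and 0.008 m and angle between each of clamp_a, clamp_b, block_a, block_b, plane's own z axis and vertical below 0.12 rad and linear speed of each of clamp_a, clamp_b, block_a, block_b, plane below 0.02 m/s and angular speed of each of clamp_a, clamp_b, block_a, block_b, plane below 0.2 rad/s and height (world z) of clamp_b between 0.001 and 0.008 m and x of block_a in the frame of wide_tray between -0.052 and 0.052 m and y of block_a in the frame of wide_tray between -0.04 and 0.04 m and height (world z) of block_a between 0.002 and 0.009 m and x of block_b in the frame of wide_tray between -0.052 and 0.052 m and y of block_b in the frame of wide_tray between -0.04 and 0.04 m and height (world z) of block_b between 0.002 and 0.009 m and x of plane in the frame of long_tray between -0.045 and 0.045 m and y of plane in the frame of long_tray between -0.022 and 0.022 m and height (world z) of plane between 0.002 and 0.009 m); the robot touches nothing.
It fails at once if the amber jar is shoved more than 25 mm or tipped over (distance of jar from where it was at the start of the episode above 0.025 m or angle between jar's own z axis and vertical above 0.5 rad).
It fails at once if the roll of tape is shoved more than 25 mm or tipped over (distance of tape from where it was at the start of the episode above 0.025 m or angle between tape's own z axis and vertical above 0.5 rad).
It also fails if it takes over 136 s, if anything falls off the work surface, if the arm or the gripper's body presses on something with over 40 N, if the wrist force passes 120 N, or if a joint passes its speed limit or range.

ROBOT

A 6-joint arm with a two-finger parallel gripper is mounted at the origin on the work surface. World frame = base frame: x ahead of the robot, y to its left, z up, the work surface at z = 0. Lengths are in m, angles in degrees, forces in N, time in s.
With the tool pointing down it reaches from about 0.3 to 0.775 m from the base axis. Payload 14.6 kg.
Tool frame: the origin (TCP) lies where the fingers leave the gripper's body, on its centre line; the fingertips stand 73 mm ahead of it and the grasp point (between the pads) lies 54 mm ahead of it (r.tips_ahead is the distance from the TCP to the fingertips, in m); z points along the fingers, y is the line along which they close (so a half turn about z gives the same grasp; the last joint's range is limited). The gripper opens to 85 mm and grips with 20 to 120 N. Pads are 22 mm wide; open, the fingers measure 114 mm over their backs; the gripper's body (76 mm by 85 mm) begins 54 mm behind the grasp point. The pads swing forward as they close: fully open they stand 13 mm farther back than shut.
Start: joints at [-71.597, 17.183, 87.147, -0, 75.671, -3.816], TCP at [0.208, -0.509, 0.304] pointing down, gripper open.
Joint ranges: [-173.82, 173.82], [-45.26, 126.66], [13.44, 144.39], [-59.66, 239.66], [0, 175.72], [-146.38, 146.38]. Speed limits (degrees/s): [127.2, 127.2, 147.25, 180, 180, 180].

INTERFACE

Orientations are given as [roll, pitch, yaw] about the fixed x, y, z axes, in that order (R = Rz(yaw) Ry(pitch) Rx(roll)).
In Python, from cell import r, imaging gives the robot as it stands.
- The arm moves only by the shell command python3 -m crank 'ROWS' [FORCE]. ROWS is rows parted by semicolons, their numbers by spaces, 1 to 5 of them, each of 7 numbers: the finger opening in m, then dx, dy, dz in m, then a rotation vector rx, ry, rz in degrees; each row is the pose to reach, as a shift and turn from the pose commanded when the command began, along the tool's axes at that moment; what a row does not reach only later rows make up. A row lasts 1/8 s, in which the tool goes at most 0.0625 m and 10.7 degrees, less where a joint would pass 70% of its speed; a pose out of reach is approached as far as the arm can. The fingers move at their own pace and stop on an object; FORCE is the grip in N (left out, the last holds). Time passes only in rows, so rows that do not move let the fingers close. It prints the time, the measured TCP pose, the force, the opening and the grip force at its end.
- r.sense(): the state, without advancing time (a new reading comes with each control period).
- imaging.grab_frame(name): name is "scene" or "side" or "wrist"; returns the picture (400x640x3 uint8, blue, green, red); there is no depth.
- imaging.calibration(name): a dict with "fx", "fy", "cx", "cy" (pixels), "k1" (the pictures are not rectified: a ray, as slopes to the right and down, at radius r is drawn at 1 + k1 r^2 times it, then the intrinsics apply), "extrinsics" (4x4, takes a point from world to camera coordinates). Camera axes: x right, y down, z forward; pixel columns grow to the right and rows downward; lengths in m; the calibration is good to about 2 mm. A picture is of the moment at which its call begins: read the wrist's pose just before it. calibration takes no time and is no camera call; for the wrist camera it gives the pose at the moment of the call.
- r.close_job(): hands the job in; it is judged then, once.
The state is a dict: "time_s": time; "qpos": joint angles; "qvel": joint speeds; "effort": joint torques, N m; "eef_pos": TCP position; "eef_rot": TCP orientation; "wrist_force": force on the tool from outside, world axes, zero at the start; "torque": the same for the moment, N m; "grip_width": finger opening in m; "finger_force": force on a finger pad.
Only numpy, scipy, OpenCV 4.12 (cv2) and the standard library are available. Lean on these libraries where they do the work, as an engineer would, in place of code of your own. Each camera call takes 0.05 s, during which the arm holds its last target. There are 200 camera calls.

## Working session

There is one attempt and no reset: what is moved stays moved. The work goes in short steps, Python scripts to look and compute and a shell command to move; the robot and the scene stay as the last step left them, time stands still between calls to the robot, and variables do not carry over. Pictures are saved under pics/ and viewed, at most 14 in all, crops included, and the job is handed in when it is done.

```bash
mkdir -p pics; ls; python3 - <<'E'
from cell import r, imaging
import cv2,numpy as np
for n in ["scene","side","wrist"]:
    f=imaging.grab_frame(n); cv2.imwrite(f"pics/{n}0.png",f)
    c=imaging.calibration(n); E=np.array(c["extrinsics"]); print(n,c["fx"],c["cx"],c["cy"],c["k1"],(-E[:3,:3].T@E[:3,3]).round(3),E[2,:3].round(2))
s=r.sense(); print(s["eef_pos"],s["eef_rot"],s["time_s"],s["grip_width"])
E
```

```text
pics
scene 455.4786656244897 318.1684058459625 195.05352439476718 0.024224057569443663 [ 0.926 -0.662  0.933] [-0.35  0.55 -0.75]
side 482.4942730310067 315.66731578379586 201.27115948445729 -0.04132600252309501 [0.46  0.743 0.885] [ 0.03 -0.65 -0.76]
wrist 313.6838254940743 319.64551073494056 195.81207436572365 -0.009364025639960628 [ 0.27  -0.482  0.373] [-0.25 -0.1  -0.96]
[ 0.20793853 -0.50905126  0.30344956] [-1.79948085e+02 -2.91565378e-03  2.22192277e+01] 0.15 0.08554506739249731
```

View pics/scene0.png

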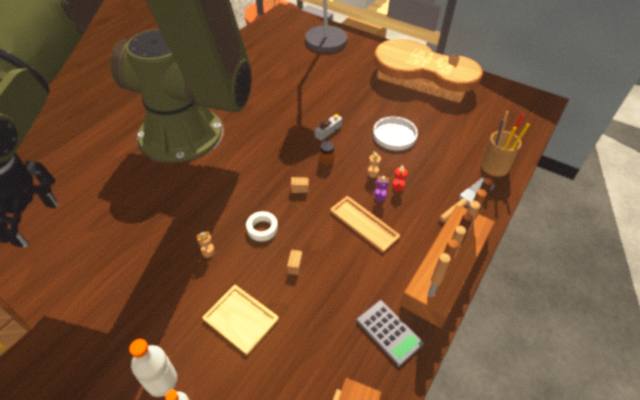

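View pics/side0.png

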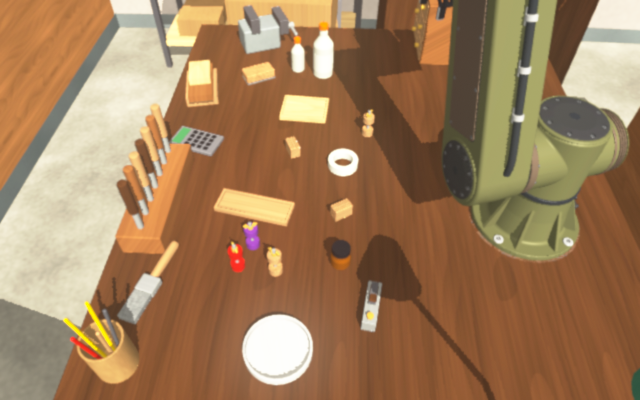

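Scene view: clamps at (206,244) and (374,166), with purple (381,190) and red (400,179) decoys. The blocks are at (300,185) and (294,262), the plane at (328,127), dish (395,133), wide tray (240,320), long tray (365,223), jar (327,155) and tape (262,227).
Side view: clamps (368,123) and (275,262), with purple (252,236) and red (237,258) decoys. The blocks are at (293,147) and (342,210), the plane at (371,305), dish (278,348), wide tray (304,108), long tray (254,207), jar (341,255) and tape (343,162). The food-like pale things at side (258,73) and (200,80) are not wanted either.

```bash
cat > h.py <<'E'
import cv2,numpy as np
from cell import r, imaging
def und(c,uv):
    K=np.array([[c["fx"],0,c["cx"]],[0,c["fy"],c["cy"]],[0,0,1]])
    return cv2.undistortPoints(np.array(uv,float).reshape(-1,1,2),K,np.array([c["k1"],0,0,0,0.]))[:,0]
def rays(c,uv):
    E=np.array(c["extrinsics"]);R,t=E[:3,:3],E[:3,3]
    s=und(c,uv); d=np.c_[s,np.ones(len(s))]@R
    return -R.T@t, d/np.linalg.norm(d,axis=1)[:,None]
def onplane(c,uv,z):
    o,d=rays(c,uv); return o+d*((z-o[2])/d[:,2])[:,None]
def tri(c1,p1,c2,p2):
    (o1,a),(o2,b)=rays(c1,[p1]),rays(c2,[p2]);a=a[0];b=b[0]
    k=np.linalg.lstsq(np.c_[a,-b],o2-o1,rcond=None)[0]
    A=o1+k[0]*a;B=o2+k[1]*b; return (A+B)/2,np.linalg.norm(A-B)
def proj(c,P):
    E=np.array(c["extrinsics"]);p=E[:3,:3]@np.array(P,float)+E[:3,3];x=p[:2]/p[2];x=x*(1+c["k1"]*(x@x))
    return np.array([c["fx"]*x[0]+c["cx"],c["fy"]*x[1]+c["cy"]])
def blob(mask,p,rad=60):
    n,l,s,ce=cv2.connectedComponentsWithStats(mask.astype(np.uint8))
    ys,xs=np.nonzero(l); i=np.argmin((xs-p[0])**2+(ys-p[1])**2); return (l==l[ys[i],xs[i]]).astype(np.uint8)
E
python3 - <<'E'
from h import *
F={n:cv2.imread(f"pics/{n}0.png") for n in("scene","side")}
C={n:imaging.calibration(n) for n in F}
P=dict(clampA=((206,244),(368,123)),clampB=((374,166),(275,262)),block1=((300,185),(342,210)),block2=((294,262),(293,147)),plane=((328,127),(371,305)),dish=((395,133),(278,348)),wide=((240,320),(304,108)),long=((365,223),(254,207)),jar=((327,155),(341,255)),tape=((262,227),(343,162)),purple=((381,190),(252,236)),red=((400,179),(237,258)))
for k,(a,b) in P.items():
    X,e=tri(C["scene"],a,C["side"],b); 
    hs=[cv2.cvtColor(F[n],cv2.COLOR_BGR2HSV)[p[1],p[0]].tolist() for n,p in(("scene",a),("side",b))]
    out=[]
    for n,p in(("scene",a),("side",b)):
        hsv=cv2.cvtColor(F[n],cv2.COLOR_BGR2HSV)
        m=(hsv[...,2]>125)
        q=blob(m,p); cnt=max(cv2.findContours(q,0,1)[0],key=cv2.contourArea)
        out.append((int(q.sum()),cv2.boundingRect(cnt)))
    print(k,X.round(3),round(e,4),hs,out)
w=[np.hstack([cv2.resize(F["scene"][115:275,190:430],None,fx=1.65,fy=1.65,interpolation=2),cv2.resize(F["side"][95:355,210:400],(386,264*2))[:264]])]
a=cv2.resize(F["scene"][115:275,190:430],(600,400),interpolation=2);cv2.imwrite("pics/crop1.png",a)
E
```

```text
clampA [ 0.368 -0.28   0.036] 0.0019 [[15, 153, 160], [18, 124, 245]] [(339, (197, 231, 20, 26)), (209026, (0, 0, 640, 400))]
clampB [0.573 0.177 0.031] 0.0016 [[14, 133, 171], [20, 118, 251]] [(65143, (129, 84, 511, 316)), (209026, (0, 0, 640, 400))]
block1 [0.434 0.014 0.016] 0.0031 [[14, 157, 190], [21, 116, 252]] [(65143, (129, 84, 511, 316)), (209026, (0, 0, 640, 400))]
block2 [ 0.565 -0.196  0.017] 0.0006 [[19, 145, 249], [20, 121, 252]] [(65143, (129, 84, 511, 316)), (209026, (0, 0, 640, 400))]
plane [0.37  0.26  0.016] 0.0005 [[19, 39, 136], [26, 18, 223]] [(10960, (248, 0, 236, 130)), (209026, (0, 0, 640, 400))]
dish [0.55  0.358 0.009] 0.0017 [[30, 1, 255], [30, 2, 254]] [(65143, (129, 84, 511, 316)), (209026, (0, 0, 640, 400))]
wide [ 0.548 -0.376  0.006] 0.0003 [[28, 81, 255], [29, 60, 255]] [(65143, (129, 84, 511, 316)), (209026, (0, 0, 640, 400))]
long [0.643 0.006 0.005] 0.0013 [[22, 125, 253], [22, 110, 253]] [(65143, (129, 84, 511, 316)), (209026, (0, 0, 640, 400))]
jar [0.435 0.148 0.023] 0.0046 [[12, 213, 104], [5, 49, 68]] [(65143, (129, 84, 511, 316)), (209026, (0, 0, 640, 400))]
tape [ 0.433 -0.153  0.01 ] 0.0023 [[11, 173, 118], [13, 153, 160]] [(65143, (129, 84, 511, 316)), (209026, (0, 0, 640, 400))]
purple [0.631 0.11  0.029] 0.0013 [[153, 84, 137], [144, 145, 201]] [(65143, (129, 84, 511, 316)), (209026, (0, 0, 640, 400))]
red [0.656 0.172 0.031] 0.0027 [[2, 196, 185], [2, 211, 250]] [(65143, (129, 84, 511, 316)), (209026, (0, 0, 640, 400))]
```

View pics/crop1.png

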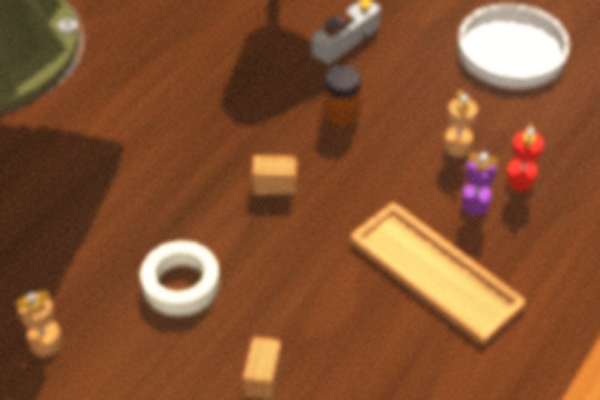

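Crop 1 confirms two natural-wood clamps at crop (40,320) and (460,125), with the purple and red ones excluded. Heights from triangulation fit the descriptions: blocks 16 mm and clamps about 33 mm at mid-height, trays about 5 mm. I'll move the wrist camera over the front half for a finer look.

```bash
cat >> h.py <<'E'
from scipy.spatial.transform import Rotation as Ro
def go(xyz,yaw=None):
    s=r.sense();R=Ro.from_euler('xyz',s["eef_rot"],degrees=True);y=s["eef_rot"][2] if yaw is None else yaw
    D=Ro.from_euler('xyz',[180,0,y],degrees=True)
    d=R.inv().apply(np.array(xyz)-s["eef_pos"]);rv=(R.inv()*D).as_rotvec(degrees=True)
    print("go",d.round(4),rv.round(1),"n>=",round(max(np.linalg.norm(d)/.0625,np.linalg.norm(rv)/10.7),1))
def snap(n):
    c=imaging.calibration("wrist");f=imaging.grab_frame("wrist");cv2.imwrite(f"pics/{n}.png",f);np.save(f"pics/{n}.npy",c,allow_pickle=True);return c,f
def load(n): return np.load(f"pics/{n}.npy",allow_pickle=True).item(),cv2.imread(f"pics/{n}.png")
E
R="0.085 0.29 -0.121 0 0 0 0"; :
python3 -m crank '0.085 0.29 -0.121 0 0 0 0;0.085 0.29 -0.121 0 0 0 0;0.085 0.29 -0.121 0 0 0 0;0.085 0.29 -0.121 0 0 0 0;0.085 0.29 -0.121 0 0 0 0'
python3 -m crank '0.085 0 0 0 0 0 0'
python3 - <<'E'
from h import *
snap("w1");print(r.sense()["eef_pos"],r.sense()["qpos"])
go([.48,.2,.3])
E
```

```text
time_s: 0.78
eef_pos: [0.4306, -0.287, 0.3039]
eef_rot: [180.0, 0.0, 22.2]
wrist_force: [0.6, -0.7, 0.7]
grip_width: 0.0848
finger_force: 0.0
time_s: 0.9
eef_pos: [0.4316, -0.2859, 0.3036]
eef_rot: [-180.0, -0.0, 22.5]
wrist_force: [-0.7, -0.6, 0.2]
grip_width: 0.085
finger_force: 0.0
[ 0.43036195 -0.28738447  0.30360597] [-3.77888771e+01  1.30600447e+01  9.23881546e+01 -2.28282502e-03
  7.45836645e+01  2.98057745e+01]
go [ 0.2317 -0.4317  0.0037] [-0.  0. -0.] n>= 7.8
```

View pics/w1.png

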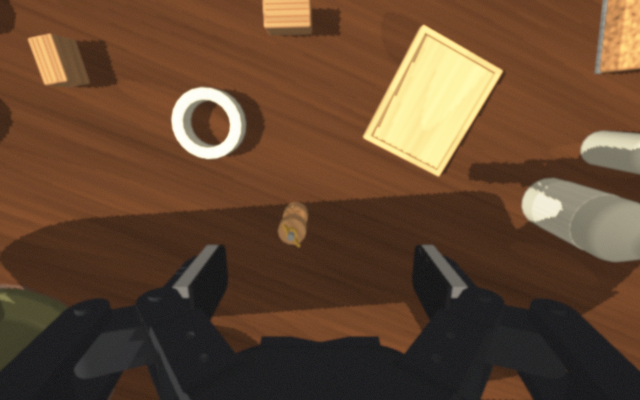

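The first wrist view shows clamp A (293,225), the tape (209,123), the wide tray (433,100), block 2 (287,12, cut off) and block 1 (58,60). Next is the left half.

```bash

python3 -m crank '0.085 0.145 -0.27 0 0 0 0;0.085 0.145 -0.27 0 0 0 0;0.085 0.145 -0.27 0 0 0 0;0.085 0.145 -0.27 0 0 0 0;0.085 0.145 -0.27 0 0 0 0' | head -3
python3 -m crank '0.085 0.08 -0.15 0 0 0 0;0.085 0.08 -0.15 0 0 0 0;0.085 0.08 -0.15 0 0 0 0;0.085 0.08 -0.15 0 0 0 0' | head -3
python3 - <<'E'
from h import *
snap("w2");print(r.sense()["eef_pos"],r.sense()["qpos"].round(1))
E
```

```text
time_s: 1.58
eef_pos: [0.4613, 0.0169, 0.304]
eef_rot: [180.0, -0.0, 22.1]
time_s: 2.08
eef_pos: [0.479, 0.1863, 0.3034]
eef_rot: [-180.0, 0.0, 22.3]
[0.47903999 0.1849901  0.30346851] [17.  12.6 93.  -0.  74.5 84.8]
```

View pics/w2.png

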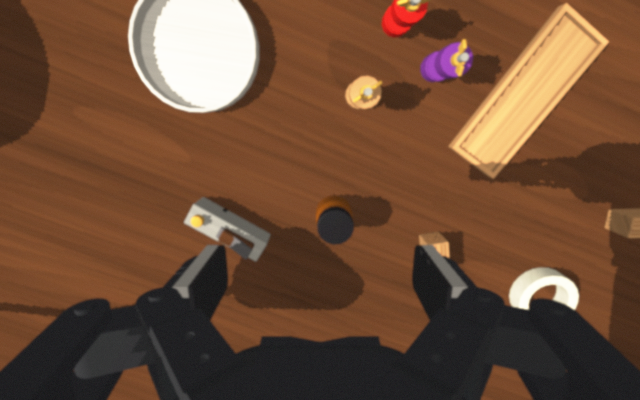

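The second wrist view shows the dish (197,45), clamp B (364,92), the plane (228,229), the jar (335,222), the long tray (530,90), the red decoy (405,15) and the purple decoy (447,63). Now I'll measure with masks and rays.

```bash
cat > m.py <<'E'
from h import *
def meas(n,p,z,lo,hi,box,rect=True,show=True):
    c,f=load(n);hsv=cv2.cvtColor(f,cv2.COLOR_BGR2HSV);x0,y0,x1,y1=box
    m=np.zeros(f.shape[:2],np.uint8);m[y0:y1,x0:x1]=cv2.inRange(hsv,lo,hi)[y0:y1,x0:x1]
    m=cv2.morphologyEx(m,cv2.MORPH_CLOSE,np.ones((5,5)));q=blob(m,p)
    k=max(cv2.findContours(q,0,1)[0],key=cv2.contourArea)[:,0]
    W=onplane(c,k,z)[:,:2]
    (cx,cy),(w,h),a=cv2.minAreaRect((W*1000).astype(np.float32))
    if w<h: w,h,a=h,w,a+90
    (ex,ey),er=cv2.minEnclosingCircle((W*1000).astype(np.float32))
    print(n,p,"px",int(q.sum()),"rect",round(cx,1),round(cy,1),"size",round(w,1),round(h,1),"ang",round((a+90)%180-90,1),"circ",round(ex,1),round(ey,1),round(er,1))
    return q
E
python3 - <<'E'
from m import *
for n,ps in (("w1",[(433,100),(293,225),(280,190),(48,60),(75,60),(290,8),(350,230),(120,60),(300,213)]),("w2",[(530,90),(197,45),(138,45),(360,95),(215,215),(255,245),(230,235),(300,100),(250,200)])):
    c,f=load(n);h=cv2.cvtColor(f,cv2.COLOR_BGR2HSV);print([(p,h[p[1],p[0]].tolist()) for p in ps])
A=(8,0,150);B=(35,175,255)
meas("w1",(433,100),.012,(8,0,130),B,(340,10,520,190))
meas("w1",(48,60),.034,(8,0,130),B,(10,20,110,110))
meas("w1",(290,8),.034,(8,0,130),B,(240,0,340,60))
meas("w1",(293,225),.06,(8,0,90),(35,165,255),(260,190,330,260))
meas("w2",(530,90),.012,(8,0,130),B,(430,0,620,190))
meas("w2",(197,45),.02,(0,0,130),(180,80,255),(110,0,290,130))
meas("w2",(360,95),.062,A,B,(330,60,400,120))
meas("w2",(215,215),.032,(0,0,70),(180,95,255),(170,180,290,270))
for n,p,z in (("w1",(52,60),.034),("w1",(209,123),.024),("w2",(335,226),.058),("w2",(428,240),.034)):
    print(n,p,onplane(load(n)[0],[p],z).round(3))
E
```

```text
[((433, 100), [27, 83, 254]), ((293, 225), [15, 134, 146]), ((280, 190), [12, 168, 109]), ((48, 60), [18, 129, 246]), ((75, 60), [14, 130, 104]), ((290, 8), [15, 140, 231]), ((350, 230), [12, 151, 66]), ((120, 60), [11, 162, 113]), ((300, 213), [14, 144, 177])]
[((530, 90), [17, 128, 244]), ((197, 45), [25, 6, 253]), ((138, 45), [19, 28, 127]), ((360, 95), [20, 165, 233]), ((215, 215), [22, 27, 144]), ((255, 245), [21, 30, 121]), ((230, 235), [11, 159, 101]), ((300, 100), [12, 169, 115]), ((250, 200), [12, 162, 121])]
w1 (433, 100) px 11888 rect 544.0 -370.4 size 133.9 105.5 ang -3.8 circ 543.6 -371.1 83.1
w1 (48, 60) px 1346 rect 432.7 13.8 size 47.4 27.8 ang 31.5 circ 432.7 13.6 26.0
w1 (290, 8) px 1393 rect 560.6 -195.3 size 47.1 28.0 ang -67.6 circ 563.2 -194.3 26.0
w1 (293, 225) px 1983 rect 378.7 -277.7 size 72.0 63.9 ang -67.5 circ 387.7 -274.0 41.7
w2 (530, 90) px 13154 rect 647.4 13.3 size 208.0 177.6 ang -48.8 circ 634.7 -2.5 113.6
w2 (197, 45) px 11989 rect 537.4 354.3 size 132.9 108.4 ang -67.9 circ 548.3 358.3 67.1
w2 (360, 95) px 998 rect 569.9 181.4 size 34.2 30.9 ang -72.8 circ 571.1 181.0 18.8
w2 (215, 215) px 2770 rect 350.0 264.8 size 97.4 94.4 ang 81.4 circ 356.4 262.1 58.2
w1 (52, 60) [[0.434 0.009 0.034]]
w1 (209, 123) [[ 0.433 -0.153  0.024]]
w2 (335, 226) [[0.435 0.152 0.058]]
w2 (428, 240) [[0.452 0.04  0.034]]
```

```bash
python3 - <<'E'
from m import *
c,f=load("w2")
for nm,k,z in (("long",[(567,4),(607,41),(495,177),(450,147)],.012),("plane",[(199,197),(270,235),(259,262),(185,221)],.032)):
    W=onplane(c,k,z)[:,:2]*1000;e=np.roll(W,-1,0)-W;print(nm,W.mean(0).round(1),np.linalg.norm(e,axis=1).round(1),np.degrees(np.arctan2(e[:,1],e[:,0])).round(1))
meas("w2",(530,90),.012,(14,0,165),(35,160,255),(445,0,612,182))
meas("w2",(215,215),.032,(0,0,110),(180,60,255),(180,190,275,242))
meas("w1",(300,213),.018,(8,0,120),(35,150,255),(265,195,320,250))
# clamp A wing nut / upper disc centre by eye (292,230) z=.062
print(onplane(load("w1")[0],[(293,229)],.062).round(3),onplane(load("w1")[0],[(297,212)],.018).round(3))
go([.572,.179,.25],22.2)
a=cv2.resize(load("w1")[1][180:260,255:335],(400,400),interpolation=2)
b=cv2.resize(f[185:275,170:290],(533,400),interpolation=2)[:,:400];cv2.imwrite("pics/crop2.png",np.hstack([a,b]))
E
```

```text
long [639.9   6.4] [ 60.8 176.9  67.1 180.5] [-102.3  168.7   80.7  -13.3]
plane [375.2 259.5] [91.  37.8 98.  34.7] [-98.2 179.4  80.1 -11.4]
w2 (530, 90) px 10770 rect 639.8 8.4 size 182.3 70.0 ang -12.1 circ 639.9 8.5 96.3
w2 (215, 215) px 1007 rect 370.3 264.4 size 90.4 29.3 ang 80.8 circ 370.8 264.1 46.8
w1 (300, 213) px 872 rect 358.1 -281.5 size 53.6 32.6 ang 3.3 circ 357.8 -277.4 27.2
[[ 0.368 -0.28   0.062]] [[ 0.373 -0.279  0.018]]
go [0.0838 0.0408 0.0534] [0.  0.  0.1] n>= 1.7
```

View pics/crop2.png

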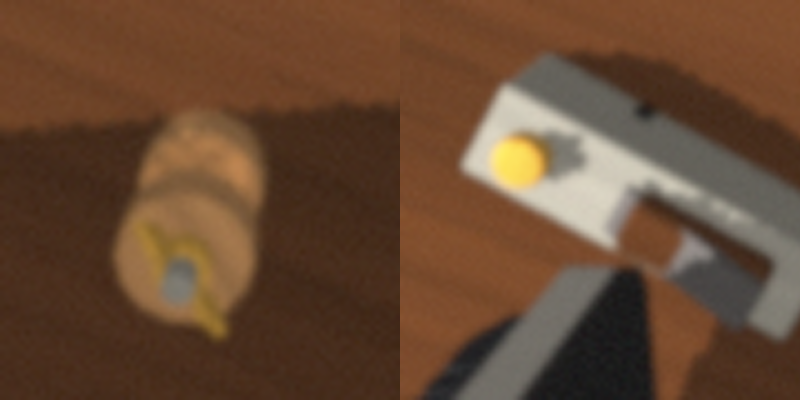

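Crop 2 shows clamp A's upper disc centred at wrist pixel (292,231). The plane's top-face corners are at about (194,204), (185,222) and (257,262). I'll approach clamp B first.

```bash

python3 -m crank '0.085 0.084 0.041 0.10 0 0 22.2;0.085 0.084 0.041 0.10 0 0 22.2;0.085 0.084 0.041 0.10 0 0 22.2;0.085 0.084 0.041 0.10 0 0 22.2' | head -3
python3 - <<'E'
from m import *
snap("w3");s=r.sense();print(s["eef_pos"],s["qpos"].round(1))
c,f=load("w3");p=proj(c,[.571,.18,.062]);print(p)
x,y=p.astype(int)
meas("w3",(x,y),.062,(8,0,150),(35,175,255),(max(x-70,0),max(y-70,0),x+70,y+70))
c0,_=load("w2");W=onplane(c0,[(193.6,204),(184.7,222),(256.7,261.5),(225.2,232.8)],.032)*1000;print(W.round(1))
cv2.imwrite("pics/crop3.png",f)
E
```

```text
time_s: 2.62
eef_pos: [0.5724, 0.1775, 0.2039]
eef_rot: [180.0, 0.0, 0.0]
[0.57217297 0.17808253 0.20514672] [ 13.8  28.7  84.8  -0.   66.4 103.7]
[317.52796729 208.23306186]
w3 (np.int64(317), np.int64(208)) px 1438 rect 574.8 181.1 size 37.6 28.5 ang 22.1 circ 575.5 179.2 19.1
[[389.3 306.   32. ]
 [364.3 309.5  32. ]
 [348.4 215.8  32. ]
 [369.3 262.   32. ]]
```

View pics/crop3.png

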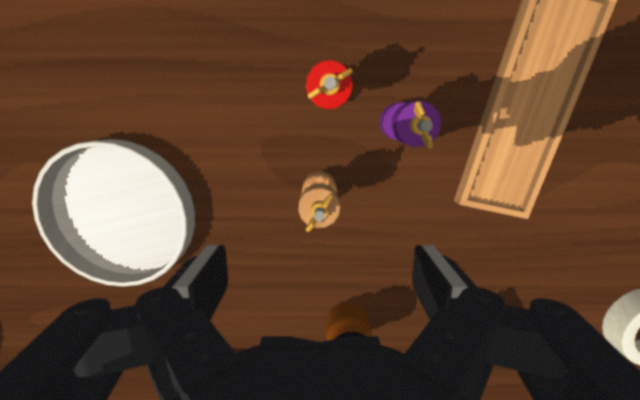

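The closer view shows clamp B's upper disc centred at (319,208), with the red decoy at (330,85) and the purple one at (412,123), both clear of the fingers. The dish rim is centred near (114,213). I'll descend and grip.

```bash

python3 -m crank '0.06 -0.001 -0.0015 0.05 0 0 0;0.06 -0.001 -0.0015 0.098 0 0 0;0.06 -0.001 -0.0015 0.098 0 0 0;0.02 -0.001 -0.0015 0.098 0 0 0;0.02 -0.001 -0.0015 0.098 0 0 0' 30
python3 -m crank '0.02 0 0 0 0 0 0;0.02 0 0 0 0 0 0;0.02 0 0 -0.04 0 0 0;0.02 0 0 -0.08 0 0 0;0.02 0 0 -0.08 0 0 0'
python3 - <<'E'
from m import *
c,f=load("w3")
meas("w3",(114,213),.02,(0,0,125),(180,80,255),(20,120,203,300))
go([.52,.358,.19],0)
E
```

```text
time_s: 3.3
eef_pos: [0.5722, 0.1807, 0.109]
eef_rot: [-179.9, -0.3, 0.0]
wrist_force: [-0.9, -2.5, 9.6]
grip_width: 0.0292
finger_force: 28.8
time_s: 3.92
eef_pos: [0.5724, 0.1808, 0.1908]
eef_rot: [-179.9, -0.4, 0.0]
wrist_force: [0.8, -0.3, -0.9]
grip_width: 0.0291
finger_force: 29.8
w3 (114, 213) px 15306 rect 548.4 359.2 size 131.9 131.6 ang -70.4 circ 548.5 359.0 66.4
go [-0.0523 -0.1772  0.0008] [-0.1 -0.4  0. ] n>= 3.0
```

```bash

python3 -m crank '0.02 -0.054 -0.178 0 0 0 0;0.02 -0.054 -0.178 0 0 0 0;0.02 -0.054 -0.178 0 0 0 0;0.02 -0.054 -0.178 0 0 0 0' | head -3
python3 -m crank '0.02 0 0 0.05 0 0 0;0.02 0 0 0.07 0 0 0;0.02 0 0 0.07 0 0 0'
python3 -m crank '0.02 0 0 0.002 0 0 0;0.02 0 0 0.004 0 0 0;0.02 0 0 0.004 0 0 0'
python3 - <<'E'
from h import *
for i in range(2): 
    s=r.sense();print(s["eef_pos"],s["wrist_force"]); snap("w4")
E
```

```text
time_s: 4.42
eef_pos: [0.5153, 0.3619, 0.186]
eef_rot: [-180.0, -0.0, 0.3]
time_s: 4.8
eef_pos: [0.5172, 0.3577, 0.1151]
eef_rot: [179.9, 0.1, -0.0]
wrist_force: [-0.4, 0.0, -0.5]
grip_width: 0.0292
finger_force: 30.1
time_s: 5.18
eef_pos: [0.5173, 0.3585, 0.1123]
eef_rot: [-180.0, -0.0, 0.0]
wrist_force: [-0.6, -0.2, -0.9]
grip_width: 0.0287
finger_force: 30.1
[0.5172508  0.3585092  0.11229002] [-0.59775226 -0.20922306 -0.87588315]
[0.5172373  0.35853801 0.11228855] [-0.1208005  -0.08671654 -0.50576107]
```

```bash

python3 -m crank '0.02 0 0 0.001 0 0 0;0.02 0 0 0.001 0 0 0' | grep -E "eef_pos|wrist"
python3 -m crank '0.02 0 0 0.001 0 0 0;0.02 0 0 0.001 0 0 0' | grep -E "eef_pos|wrist"
python3 -m crank '0.02 0 0 0.001 0 0 0;0.02 0 0 0.001 0 0 0' | grep -E "eef_pos|wrist"
```

```text
eef_pos: [0.5175, 0.3586, 0.112]
wrist_force: [-2.2, -3.4, 6.2]
eef_pos: [0.5178, 0.3586, 0.1119]
wrist_force: [-3.1, -4.1, 15.1]
eef_pos: [0.5182, 0.3587, 0.1118]
wrist_force: [-4.1, -6.9, 22.6]
```

```bash

python3 -m crank '0.02 0 0 -0.002 0 0 0;0.055 0 0 -0.002 0 0 0;0.055 0 0 -0.002 0 0 0;0.055 0 0 -0.05 0 0 0;0.055 0 0 -0.09 0 0 0'
python3 -m crank '0.085 -0.149 0.097 0 0 0 -50;0.085 -0.149 0.097 0 0 0 -50;0.085 -0.149 0.097 0 0 0 -50;0.085 -0.149 0.097 0 0 0 -50;0.085 -0.149 0.097 0 0 0 -50' | head -3
python3 -m crank '0.085 0 0 0 0 0 -30.4;0.085 0 0 0 0 0 -30.4;0.085 0 0 0 0 0 -30.4' | head -3
python3 - <<'E'
from h import *
c,f=snap("w5"); s=r.sense();print(s["eef_pos"],s["eef_rot"],s["qpos"].round(1))
E
```

```text
time_s: 6.65
eef_pos: [0.5171, 0.3585, 0.2]
eef_rot: [180.0, 0.0, 0.0]
wrist_force: [0.3, -0.5, 0.3]
grip_width: 0.055
finger_force: 0.0
time_s: 7.28
eef_pos: [0.3679, 0.2613, 0.1991]
eef_rot: [180.0, -0.0, 50.3]
time_s: 7.65
eef_pos: [0.3681, 0.2614, 0.1987]
eef_rot: [-180.0, 0.0, 80.7]
[0.3681217  0.26144931 0.19875914] [-1.79991925e+02  5.40711262e-03  8.11563480e+01] [ 30.7  11.9 109.1   0.   59.   39.6]
```

View pics/w5.png

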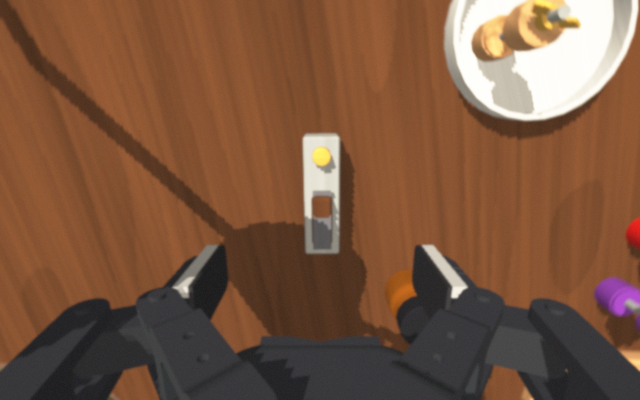

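Clamp B stands upright in the dish at (515,35). The plane is aligned with the tool, its top face running from (321,136) to (322,254), and the jar at (408,305) is well behind the fingers.

```bash

python3 - <<'E'
from h import *
c,f=load("w5");W=onplane(c,[(304,137),(339,136),(339,253),(306,254)],.032);print((W*1000).round(1),W.mean(0).round(4))
go([*W.mean(0)[:2],.084],80.4)
E
```

```text
[[363.1 311.2  32. ]
 [388.9 307.7  32. ]
 [375.1 213.6  32. ]
 [348.1 217.1  32. ]] [0.3688 0.2624 0.032 ]
go [0.0011 0.0005 0.1148] [-0.   0.   0.8] n>= 1.8
```

```bash

python3 -m crank '0.06 0.001 0 0.06 0 0 0;0.06 0.001 0 0.113 0 0 0;0.06 0.001 0 0.113 0 0 0;0.02 0.001 0 0.113 0 0 0;0.02 0.001 0 0.113 0 0 0' 70
python3 -m crank '0.02 0 0 0 0 0 0;0.02 0 0 0 0 0 0;0.02 0 0 -0.05 0 0 0;0.02 0 0 -0.1 0 0 0;0.02 0 0 -0.1 0 0 0'
python3 - <<'E'
from m import *
c,f=load("w3")
print("tray",onplane(c,[(456,203),(527,218)],.012).round(4))
go([.64,.0075,.18],-12)
E
```

```text
time_s: 8.32
eef_pos: [0.3693, 0.263, 0.0883]
eef_rot: [179.8, -0.1, 80.4]
wrist_force: [-8.2, -5.4, 19.8]
grip_width: 0.0263
finger_force: 67.9
time_s: 8.95
eef_pos: [0.3695, 0.2632, 0.1905]
eef_rot: [179.6, -0.3, 80.4]
wrist_force: [0.3, -0.6, -3.7]
grip_width: 0.0263
finger_force: 70.6
tray [[ 0.5596  0.0595  0.012 ]
 [ 0.5457 -0.0054  0.012 ]]
go [-0.2071  0.3093  0.0114] [ 0.  -0.6 92.4] n>= 8.6
```

```bash

python3 -m crank '0.02 -0.04 0.06 -0.02 0 0 10;0.02 -0.08 0.12 -0.02 0 0 20;0.02 -0.11 0.17 -0.02 0 0 30;0.02 -0.13 0.2 -0.02 0 0 40;0.02 -0.15 0.23 -0.02 0 0 50' |head -3
python3 - <<'E'
from m import *
go([.6405,.008,.18],-12)
E
```

```text
time_s: 9.57
eef_pos: [0.5712, 0.0743, 0.2054]
eef_rot: [-180.0, 0.0, 30.0]
go [0.0269 0.0921 0.0254] [ 0.  0. 42.] n>= 3.9
```

```bash

python3 -m crank '0.02 0.027 0.092 0 0 0 42;0.02 0.027 0.092 0 0 0 42;0.02 0.027 0.092 0 0 0 42;0.02 0.027 0.092 0 0 0 42;0.02 0.027 0.092 0 0 0 42' |head -3
python3 -m crank '0.02 0 0 0.06 0 0 0;0.02 0 0 0.1 0 0 0;0.02 0 0 0.1 0 0 0' | grep -E "eef|wrist"
python3 - <<'E'
from m import *
print(r.sense()["eef_pos"]);go([.6405,.008,.0935],-12)
E
```

```text
time_s: 10.2
eef_pos: [0.6398, 0.0105, 0.2054]
eef_rot: [180.0, 0.0, -11.5]
eef_pos: [0.6386, 0.0107, 0.103]
eef_rot: [179.9, 0.3, -11.4]
wrist_force: [0.2, 1.0, -2.3]
[0.63860061 0.01070415 0.10299123]
go [0.0025 0.0023 0.0095] [0.1 0.3 0.6] n>= 0.2
```

```bash

python3 -m crank '0.02 0.002 0.002 0.007 0 0 0;0.02 0.002 0.002 0.007 0 0 0' | grep -E "eef_p|wrist"
for i in 1; do python3 -m crank '0.02 0 0 0.0015 0 0 0;0.02 0 0 0.0015 0 0 0' | grep -E "eef_p|wrist"; done
python3 -m crank '0.02 0 0 0.0015 0 0 0;0.02 0 0 0.0015 0 0 0' | grep -E "eef_p|wrist"
```

```text
eef_pos: [0.6422, 0.008, 0.1003]
wrist_force: [0.0, 0.1, -1.6]
eef_pos: [0.6417, 0.0082, 0.0979]
wrist_force: [0.3, 0.2, -2.5]
eef_pos: [0.6415, 0.0082, 0.0958]
wrist_force: [0.0, 0.3, -2.1]
```

```bash

python3 -m crank '0.02 0 0 0.0015 0 0 0;0.02 0 0 0.0015 0 0 0' | grep -E "eef_p|wrist"
python3 -m crank '0.02 0 0 0.001 0 0 0;0.02 0 0 0.001 0 0 0' | grep -E "eef_p|wrist"
python3 -m crank '0.02 0 0 0.001 0 0 0;0.02 0 0 0.001 0 0 0' | grep -E "eef_p|wrist"
```

```text
eef_pos: [0.6415, 0.0082, 0.0942]
wrist_force: [-0.1, -0.6, -2.1]
eef_pos: [0.6416, 0.0082, 0.0935]
wrist_force: [-0.1, 0.7, 0.2]
eef_pos: [0.6416, 0.0082, 0.0935]
wrist_force: [-6.9, -0.2, 10.4]
```

```bash

python3 -m crank '0.02 0 0 -0.001 0 0 0;0.045 0 0 -0.001 0 0 0;0.045 0 0 -0.001 0 0 0;0.045 0 0 -0.05 0 0 0;0.045 0 0 -0.11 0 0 0'
python3 - <<'E'
from m import *
go([.433,.0137,.2],31.5)
E
```

```text
time_s: 12.7
eef_pos: [0.6412, 0.0082, 0.2026]
eef_rot: [180.0, 0.1, -11.6]
wrist_force: [0.4, 0.2, 0.8]
grip_width: 0.0453
finger_force: 0.0
go [-0.205   0.0364  0.0031] [ -0.    0.1 -43.1] n>= 4.0
```

```bash

python3 -m crank '0.075 -0.205 0.036 0 0 0 -43;0.075 -0.205 0.036 0 0 0 -43;0.075 -0.205 0.036 0 0 0 -43;0.075 -0.205 0.036 0 0 0 -43;0.075 -0.205 0.036 0 0 0 -43' |head -3
python3 -m crank '0.075 0 0 0 0 0 0' |head -2
python3 - <<'E'
from m import *
snap("w6");c,f=load("w6");p=proj(c,[.433,.0137,.034]);print(p);x,y=p.astype(int)
meas("w6",(x,y),.034,(8,0,170),(35,165,255),(x-80,y-80,x+80,y+60))
E
```

```text
time_s: 13.32
eef_pos: [0.4331, 0.0141, 0.2029]
eef_rot: [180.0, -0.1, 31.4]
time_s: 13.45
eef_pos: [0.4345, 0.014, 0.2027]
[320.74594794 199.09493324]
w6 (np.int64(320), np.int64(199)) px 17764 rect 437.6 16.2 size 129.9 112.8 ang -58.8 circ 437.6 9.7 79.2
```

View pics/w6.png

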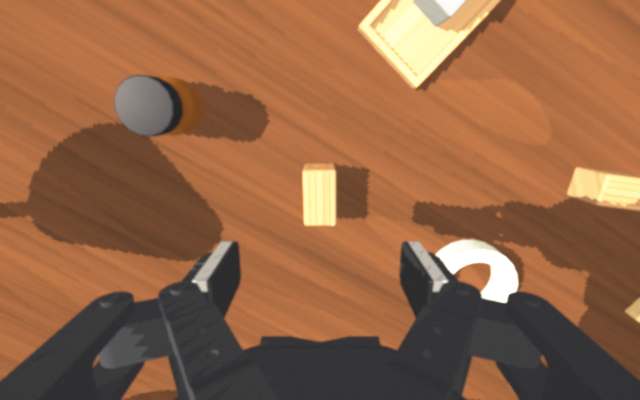

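Block 1's top face is centred at (320,197) and aligned with the tool. The jar at (148,105) and tape at (478,270) are clear. I'll grip it.

```bash

python3 -m crank '0.06 0 0 0.06 0 0 0;0.06 0 0 0.12 0 0 0;0.06 0 0 0.12 0 0 0;0.015 0 0 0.12 0 0 0;0.015 0 0 0.12 0 0 0' 30
python3 -m crank '0.015 0 0 0 0 0 0;0.015 0 0 0 0 0 0;0.015 0 0 -0.05 0 0 0;0.015 0 0 -0.1 0 0 0;0.015 0 0 -0.1 0 0 0'
python3 - <<'E'
from m import *
print(load("w6") and "")
a=np.radians(-3.8);u=np.array([np.cos(a),np.sin(a)]);P=np.array([.544,-.3705])
for k in(-.03,.03): print(P+k*u)
go([*(P+.03*u),.16],-3.8)
E
```

```text
time_s: 14.12
eef_pos: [0.4349, 0.0141, 0.0849]
eef_rot: [179.9, -0.2, 31.4]
wrist_force: [-4.0, -0.4, 16.4]
grip_width: 0.0255
finger_force: 28.4
time_s: 14.75
eef_pos: [0.4351, 0.0141, 0.1875]
eef_rot: [179.7, -0.5, 31.4]
wrist_force: [0.1, 0.2, -0.7]
grip_width: 0.0253
finger_force: 30.2

[ 0.51406596 -0.36851178]
[ 0.57393404 -0.37248822]
go [-0.0831  0.4021  0.029 ] [ 0.2 -0.5 35.2] n>= 6.6
```

```bash

python3 -m crank '0.015 -0.083 0.402 0 0 0 35.2;0.015 -0.083 0.402 0 0 0 35.2;0.015 -0.083 0.402 0 0 0 35.2;0.015 -0.083 0.402 0 0 0 35.2;0.015 -0.083 0.402 0 0 0 35.2' |head -3
python3 - <<'E'
from m import *
go([.574,-.3725,.16],-3.8)
E
```

```text
time_s: 15.38
eef_pos: [0.5395, -0.2821, 0.1831]
eef_rot: [180.0, -0.1, -3.9]
go [0.0405 0.0879 0.0232] [ 0.  -0.1 -0.1] n>= 1.6
```

```bash

python3 -m crank '0.015 0.04 0.088 0 0 0 0;0.015 0.04 0.088 0 0 0 0;0.015 0.04 0.088 0 0 0 0' |head -3
python3 -m crank '0.015 0 0 0.05 0 0 0;0.015 0 0 0.088 0 0 0;0.015 0 0 0.088 0 0 0;0.015 0 0 0.088 0 0 0' | grep -E "eef|wrist"
python3 - <<'E'
from m import *
print(r.sense()["eef_pos"]);go([.574,-.3725,.09],-3.8)
E
```

```text
time_s: 15.75
eef_pos: [0.573, -0.3724, 0.1822]
eef_rot: [180.0, -0.0, -3.9]
eef_pos: [0.5736, -0.3701, 0.096]
eef_rot: [180.0, -0.1, -3.8]
wrist_force: [0.7, 0.7, -0.0]
[ 0.57361014 -0.37011055  0.09597469]
go [0.0005 0.0024 0.006 ] [ 0.  -0.1  0. ] n>= 0.1
```

```bash

python3 -m crank '0.015 0 0.001 0.004 0 0 0;0.015 0 0.001 0.004 0 0 0' | grep -E "eef_p|wrist"
python3 -m crank '0.015 0 0 0.0015 0 0 0;0.015 0 0 0.0015 0 0 0' | grep -E "eef_p|wrist"
python3 -m crank '0.015 0 0 0.001 0 0 0;0.015 0 0 0.001 0 0 0' | grep -E "eef_p|wrist"
python3 -m crank '0.015 0 0 0.001 0 0 0;0.015 0 0 0.001 0 0 0' | grep -E "eef_p|wrist"
```

```text
eef_pos: [0.5732, -0.3714, 0.0908]
wrist_force: [0.2, 0.3, -0.2]
eef_pos: [0.5732, -0.3715, 0.089]
wrist_force: [0.3, 0.6, -0.5]
eef_pos: [0.5733, -0.3715, 0.0889]
wrist_force: [-3.8, 1.9, 8.9]
eef_pos: [0.5734, -0.3715, 0.0889]
wrist_force: [-7.7, 5.3, 18.3]
```

```bash

python3 -m crank '0.015 0 0 -0.0015 0 0 0;0.05 0 0 -0.0015 0 0 0;0.05 0 0 -0.0015 0 0 0;0.05 0 0 -0.05 0 0 0;0.05 0 0 -0.11 0 0 0' | grep -E "eef_p|grip|wrist"
python3 -m crank '0.075 -0.02 -0.1 0 0 0 53;0.075 -0.02 -0.1 0 0 0 53;0.075 -0.02 -0.1 0 0 0 53;0.075 -0.02 -0.1 0 0 0 53;0.075 -0.02 -0.1 0 0 0 53'|head -3
python3 - <<'E'
from m import *
go([.5615,-.195,.2],-67.6)
E
```

```text
eef_pos: [0.5728, -0.3712, 0.1967]
wrist_force: [1.1, -1.2, 1.1]
grip_width: 0.05
time_s: 18.5
eef_pos: [0.5599, -0.2702, 0.1968]
eef_rot: [180.0, 0.0, -57.1]
go [-0.0623 -0.0422 -0.0032] [ 0.   0.  10.5] n>= 1.2
```

```bash

python3 -m crank '0.075 -0.062 -0.042 0 0 0 10.5;0.075 -0.062 -0.042 0 0 0 10.5;0.075 -0.062 -0.042 0 0 0 10.5'|head -3
python3 - <<'E'
from m import *
snap("w7");c,f=load("w7");p=proj(c,[.5615,-.195,.034]);print(p);x,y=p.astype(int)
meas("w7",(x,y),.034,(8,0,170),(35,150,255),(x-50,y-60,x+50,y+55))
print(r.sense()["qpos"].round(1))
E
```

```text
time_s: 18.88
eef_pos: [0.5612, -0.1951, 0.197]
eef_rot: [-180.0, -0.0, -67.1]
[318.38860622 198.0751711 ]
w7 (np.int64(318), np.int64(198)) px 2178 rect 565.4 -196.1 size 49.6 27.3 ang -66.5 circ 564.9 -196.1 27.2
[-22.8  28.7  86.   -0.   65.3 134.4]
```

View pics/w7.png

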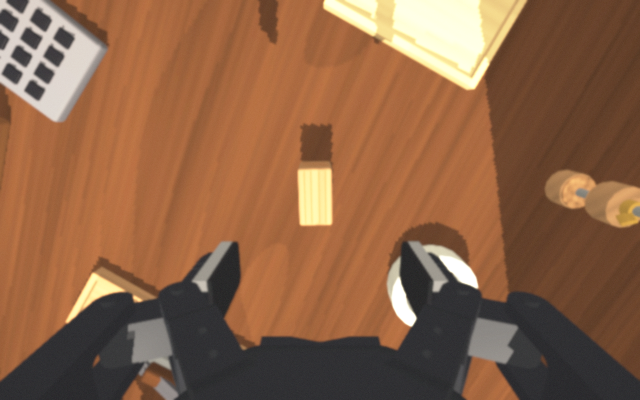

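Block 2's top face is centred at (315,196), aligned within 1°. The tape at (432,285) stays about 37 mm outside the finger.

```bash

python3 -m crank '0.06 0.001 -0.003 0.06 0 0 0;0.06 0.001 -0.003 0.115 0 0 0;0.06 0.001 -0.003 0.115 0 0 0;0.015 0.001 -0.003 0.115 0 0 0;0.015 0.001 -0.003 0.115 0 0 0' 30
python3 -m crank '0.015 0 0 0 0 0 0;0.015 0 0 0 0 0 0;0.015 0 0 -0.05 0 0 0;0.015 0 0 -0.1 0 0 0;0.015 0 0 -0.1 0 0 0'
python3 - <<'E'
from m import *
go([.514,-.3685,.18],-3.8)
E
```

```text
time_s: 19.55
eef_pos: [0.5652, -0.196, 0.0847]
eef_rot: [-179.8, -0.2, -67.3]
wrist_force: [-5.1, -0.9, 14.4]
grip_width: 0.0257
finger_force: 28.3
time_s: 20.18
eef_pos: [0.5656, -0.1959, 0.1878]
eef_rot: [-179.6, -0.4, -67.3]
wrist_force: [0.4, 0.2, 0.0]
grip_width: 0.0254
finger_force: 29.9
go [0.1392 0.1144 0.008 ] [ -0.1  -0.6 -63.5] n>= 5.9
```

```bash

python3 -m crank '0.015 0.139 0.114 0 0 0 -53;0.015 0.139 0.114 0 0 0 -53;0.015 0.139 0.114 0 0 0 -53;0.015 0.139 0.114 0 0 0 -53;0.015 0.139 0.114 0 0 0 -53'|head -3
python3 -m crank '0.015 0 0 0 0 0 -10.5;0.015 0 0 0 0 0 -10.5'|head -3
python3 -m crank '0.015 0 0 0.05 0 0 0;0.015 0 0 0.088 0 0 0;0.015 0 0 0.088 0 0 0;0.015 0 0 0.088 0 0 0' | grep -E "eef|wrist"
python3 - <<'E'
from m import *
print(r.sense()["eef_pos"]);go([.514,-.3685,.089],-3.8)
E
```

```text
time_s: 20.8
eef_pos: [0.5121, -0.3683, 0.182]
eef_rot: [180.0, -0.0, -14.5]
time_s: 21.05
eef_pos: [0.5126, -0.3675, 0.1822]
eef_rot: [180.0, -0.0, -4.4]
eef_pos: [0.513, -0.3676, 0.095]
eef_rot: [180.0, -0.1, -4.4]
wrist_force: [-0.5, 0.3, -0.5]
[ 0.51300944 -0.36764839  0.09503739]
go [0.001  0.0008 0.006 ] [ 0.  -0.1 -0.6] n>= 0.1
```

```bash

python3 -m crank '0.015 0 0.001 0.004 0 0 0;0.015 0 0.001 0.004 0 0 0' | grep -E "eef_p|wrist"
python3 -m crank '0.015 0 0 0.0015 0 0 0;0.015 0 0 0.0015 0 0 0' | grep -E "eef_p|wrist"
python3 -m crank '0.015 0 0 0.001 0 0 0;0.015 0 0 0.001 0 0 0' | grep -E "eef_p|wrist"
python3 -m crank '0.015 0 0 0.001 0 0 0;0.015 0 0 0.001 0 0 0' | grep -E "eef_p|wrist"
```

```text
eef_pos: [0.5126, -0.3686, 0.0903]
wrist_force: [-0.9, -0.0, -0.2]
eef_pos: [0.5127, -0.3685, 0.0885]
wrist_force: [0.6, 0.6, -0.6]
eef_pos: [0.5127, -0.3685, 0.0883]
wrist_force: [-2.9, 2.6, 9.3]
eef_pos: [0.5128, -0.3686, 0.0883]
wrist_force: [-8.6, 6.2, 19.8]
```

```bash

python3 -m crank '0.015 0 0 -0.0015 0 0 0;0.05 0 0 -0.0015 0 0 0;0.05 0 0 -0.0015 0 0 0;0.05 0 0 -0.05 0 0 0;0.05 0 0 -0.115 0 0 0' | grep -E "eef_p|grip|wrist"
python3 -m crank '0.075 -0.15 -0.079 0 0 0 -4;0.075 -0.15 -0.079 0 0 0 -4;0.075 -0.15 -0.079 0 0 0 -4;0.075 -0.15 -0.079 0 0 0 -4'|head -3
python3 - <<'E'
from m import *
snap("w8");c,f=load("w8");p=proj(c,[.369,-.28,.062]);print(p)
go([.369,-.2795,.2],0)
E
```

```text
eef_pos: [0.5121, -0.3682, 0.1988]
wrist_force: [0.0, -0.7, -0.0]
grip_width: 0.0502
time_s: 23.68
eef_pos: [0.3673, -0.2774, 0.199]
eef_rot: [-180.0, 0.0, -0.3]
[324.93779363 206.33040159]
go [ 0.0003  0.0012 -0.0006] [ 0.  -0.  -0.3] n>= 0.0
```

View pics/w8.png

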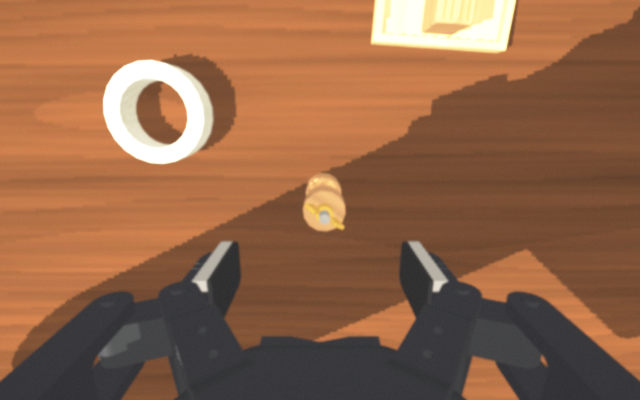

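Clamp A's upper disc is centred at (325,211), between the fingers, and the tape at (158,112) is well away. I'll grip.

```bash

python3 -m crank '0.06 -0.001 0.002 0.05 0 0 0;0.06 -0.001 0.002 0.092 0 0 0;0.06 -0.001 0.002 0.092 0 0 0;0.02 -0.001 0.002 0.092 0 0 0;0.02 -0.001 0.002 0.092 0 0 0' 30
python3 -m crank '0.02 0 0 0 0 0 0;0.02 0 0 0 0 0 0;0.02 0 0 -0.05 0 0 0;0.02 0 0 -0.11 0 0 0;0.02 0 0 -0.11 0 0 0'
python3 - <<'E'
from m import *
go([.579,.359,.22],0)
E
```

```text
time_s: 24.35
eef_pos: [0.3687, -0.281, 0.1085]
eef_rot: [179.9, -0.1, -0.3]
wrist_force: [-0.2, 0.5, 5.4]
grip_width: 0.0287
finger_force: 29.2
time_s: 24.98
eef_pos: [0.369, -0.2813, 0.2218]
eef_rot: [179.7, -0.4, -0.3]
wrist_force: [-0.3, -0.2, -1.5]
grip_width: 0.0289
finger_force: 30.1
go [ 2.066e-01 -6.414e-01 -6.000e-04] [ 0.3 -0.4 -0.3] n>= 10.8
```

```bash

python3 -m crank '0.02 0.093 -0.29 0 0 0 0;0.02 0.093 -0.29 0 0 0 0;0.02 0.093 -0.29 0 0 0 0;0.02 0.093 -0.29 0 0 0 0;0.02 0.093 -0.29 0 0 0 0'|head -3
python3 -m crank '0.02 0.093 -0.29 0 0 0 0;0.02 0.093 -0.29 0 0 0 0;0.02 0.093 -0.29 0 0 0 0;0.02 0.093 -0.29 0 0 0 0;0.02 0.093 -0.29 0 0 0 0'|head -3
python3 -m crank '0.02 0 0 0 0 0 0'|head -3
python3 - <<'E'
from m import *
go([.58,.359,.19],0)
E
```

```text
time_s: 25.6
eef_pos: [0.4626, 0.0113, 0.2169]
eef_rot: [180.0, -0.0, -0.3]
time_s: 26.22
eef_pos: [0.5571, 0.3008, 0.2165]
eef_rot: [180.0, 0.0, -0.3]
time_s: 26.35
eef_pos: [0.5567, 0.3015, 0.2157]
eef_rot: [180.0, 0.1, -0.1]
go [ 0.0232 -0.0576  0.0256] [ 0.   0.1 -0.1] n>= 1.1
```

```bash

python3 -m crank '0.02 0.023 -0.057 0 0 0 0;0.02 0.023 -0.057 0 0 0 0;0.02 0.023 -0.057 0 0 0 0'|head -3
python3 -m crank '0.02 0 0 0.05 0 0 0;0.02 0 0 0.095 0 0 0;0.02 0 0 0.095 0 0 0;0.02 0 0 0.095 0 0 0' | grep -E "eef|wrist"
python3 - <<'E'
from m import *
print(r.sense()["eef_pos"]);go([.579,.359,.1125],0)
E
```

```text
time_s: 26.72
eef_pos: [0.5802, 0.3545, 0.2164]
eef_rot: [180.0, 0.0, -0.3]
eef_pos: [0.5811, 0.3551, 0.1245]
eef_rot: [-179.9, -0.1, -0.3]
wrist_force: [0.1, 1.2, 0.3]
[0.58109102 0.35512915 0.12449099]
go [-0.0021 -0.0038  0.012 ] [-0.1 -0.1 -0.3] n>= 0.2
```

```bash

python3 -m crank '0.02 -0.002 -0.003 0.009 0 0 0;0.02 -0.002 -0.003 0.009 0 0 0;0.02 -0.002 -0.003 0.009 0 0 0' | grep -E "eef_p|wrist"
python3 -m crank '0.02 0 0 0.0015 0 0 0;0.02 0 0 0.0015 0 0 0' | grep -E "eef_p|wrist"
python3 -m crank '0.02 0 0 0.001 0 0 0;0.02 0 0 0.001 0 0 0' | grep -E "eef_p|wrist"
```

```text
eef_pos: [0.5784, 0.3586, 0.1133]
wrist_force: [-0.4, 0.6, 0.0]
eef_pos: [0.5788, 0.3587, 0.1126]
wrist_force: [-2.0, -0.2, 6.0]
eef_pos: [0.579, 0.3588, 0.1126]
wrist_force: [-2.1, -2.2, 13.6]
```

Contact with the dish floor. I'll release, rise and back away, then check everything in the two fixed cameras.

```bash

python3 -m crank '0.02 0 0 -0.001 0 0 0;0.05 0 0 -0.001 0 0 0;0.05 0 0 -0.001 0 0 0;0.05 0 0 -0.05 0 0 0;0.05 0 0 -0.11 0 0 0' | grep -E "eef_p|grip|wrist"
python3 -m crank '0.08 -0.15 0.18 -0.06 0 0 0;0.08 -0.15 0.18 -0.06 0 0 0;0.08 -0.15 0.18 -0.06 0 0 0;0.08 -0.15 0.18 -0.06 0 0 0;0.08 -0.15 0.18 -0.06 0 0 0' | head -3
python3 - <<'E'
from h import *
snap("w9")
f=imaging.grab_frame("side");cv2.imwrite("pics/side9.png",f);g=imaging.grab_frame("scene");cv2.imwrite("pics/scene9.png",g)
o=np.vstack([np.hstack([cv2.resize(f[80:180,220:400],(400,222),interpolation=2),cv2.resize(g[270:370,180:360],(400,222),interpolation=2)]),cv2.resize(load("w9")[1],(592,370))[:, :].copy() if 0 else np.hstack([cv2.resize(f[180:400,190:400],(400,370)),cv2.resize(g[110:280,230:430],(400,370))])])
cv2.imwrite("pics/end.png",o)
E
```

```text
eef_pos: [0.578, 0.3582, 0.2203]
wrist_force: [0.2, -0.2, 0.5]
grip_width: 0.0501
time_s: 29.35
eef_pos: [0.4262, 0.1777, 0.2818]
eef_rot: [-180.0, -0.1, -0.4]
```

View pics/end.png

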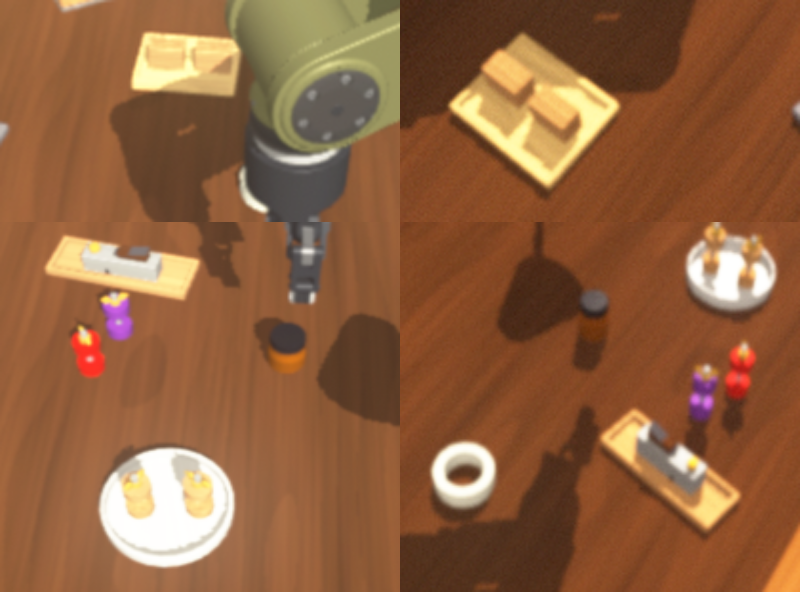

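View pics/w9.png

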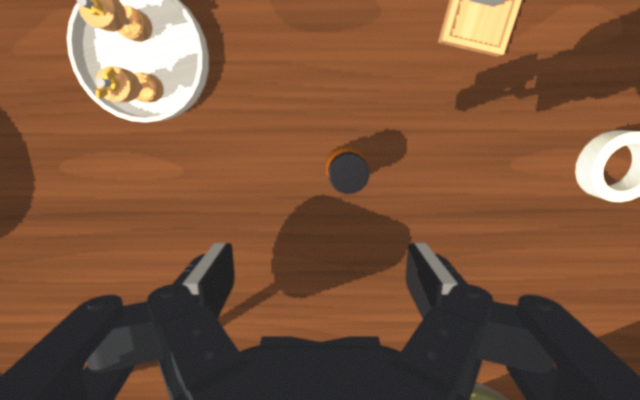

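The composite shows both blocks inside the wide tray (top panels) and the plane flat inside the long tray (bottom left at (122,260)). Both clamps stand upright in the dish (bottom left at (138,495) and (198,495)). The jar and tape are where they were, and the wrist view agrees on the clamps, jar and tape.

```bash
python3 -m crank '0.08 0 0 0 0 0 0;0.08 0 0 0 0 0 0' | head -2; python3 -c "
from cell import r
print(r.close_job())"
```

```text
time_s: 29.75
eef_pos: [0.4276, 0.1797, 0.2798]
the job is handed in; nothing more can be done
None
```

I handed the job in at about 30 s: both clamps stand in the dish, both blocks lie in the wide tray, the plane is in the long tray, and the jar and tape look unmoved in the final pictures; the hand-in returned no verdict.

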